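Sort the dresser top: utensils to the tray, hair things to the lidded box

ROBOT

A 6-joint arm with a two-finger parallel gripper is mounted at the origin on the work surface. World frame = base frame: x ahead of the robot, y to its left, z up, the work surface at z = 0. Lengths are in m, angles in rad, forces in N, time in s.
With the tool pointing down it reaches from about 0.35 to 0.975 m from the base axis. Payload 4.9 kg.
Tool frame: the origin (TCP) lies where the fingers leave the gripper's body, on its centre line; the fingertips stand 73 mm ahead of it and the grasp point (between the pads) lies 54 mm ahead of it; z points along the fingers, y is the direction in which the jaws open and shut (so a half turn about z gives the same grasp; the last joint's range is limited). The gripper opens to 85 mm and grips with 20 to 120 N. Pads are 22 mm wide; open, the fingers measure 114 mm over their backs; the gripper's body (76 mm by 85 mm) begins 54 mm behind the grasp point. The pads swing forward as they close: fully open they stand 13 mm farther back than shut.
Start: joints at [-1.465, 0.053, 1.613, -0, 1.476, -0.119], TCP at [0.139, -0.609, 0.304] pointing down, gripper open.
Joint ranges: [-3.01, 3.01], [-1.01, 2.22], [0.06, 2.58], [-1.02, 4.17], [0.09, 2.62], [-3.14, 3.14]. Speed limits (rad/s): [2.57, 2.57, 3.14, 3.14, 3.14, 3.14].

INTERFACE

Orientations are given as a rotation vector (axis times angle).
In Python, from station import monitor, vision, workorder gives the robot as it stands.
- The arm moves only by the tool arm_command, never from a script. Its argument "rows" is text: rows parted by semicolons, each of 6 numbers parted by spaces: the shift along the world's x, y, z in mm, then the turn, a rotation vector about the world's x, y, z in degrees. In form: tx ty tz wx wy wz; .... A call has 1 to 12 rows; each row is the pose to reach, as a shift and turn from the pose measured when the call began; what a row does not reach only later rows make up. A row lasts 1/8 s, in which the tool goes at most 62.5 mm and 10.7 degrees, less where a joint would pass 70% of its speed; a pose out of reach is approached as far as the arm can. A call with a gripper value outside its range is refused whole. "jaw" is the opening, from 0 (shut) to 1 (fully open), set as the call begins (left out, the last holds). The fingers move at their own pace and stop on an object; "squeeze" is the grip in N (left out, the last holds). Time passes only in rows, so rows that repeat a pose let the fingers close. It gives the time, the measured TCP pose, the force and the opening at its end, in the units of the state.
- monitor.get_obs(): the state, without advancing time (a new reading comes with each control period).
- vision.get_image(name): name is "scene" or "top" or "wrist"; returns a dict with "frame" (420x560x3 uint8, red, green, blue), "vfov" (degrees; the focal length in pixels is half the picture's height over the tangent of half this angle, whatever the lens; pixels are square), "cx", "cy" (the principal point, pixels), "R" (3x3) and "t" (3): a world point X has camera coordinates R X + t; the wrist camera has in their place "T_tool_cam" (4x4, takes a point from camera to tool coordinates, whose origin is the TCP and whose axes are the flange's). Camera axes: x right, y down, z forward; pixel columns grow to the right and rows downward; lengths in m; the calibration is good to about 2 mm. A picture is of the moment at which its call begins: read the wrist's pose just before it. There is no depth.
- workorder.finish_job(): hands the job in, once; it reports no verdict.
The state is a dict: "t": time; "q": joint angles; "dq": joint speeds; "effort": joint torques, N m; "tool_pos": TCP position; "tool_rot": TCP orientation; "contact_force": force on the tool from outside, world axes, zero at the start; "wrist_torque": the same for the moment, N m; "opening": finger opening in m.
Only numpy, scipy, OpenCV 4.12 (cv2) and the standard library are available. Lean on these libraries where they do the work, as an engineer would, in place of code of your own. Each camera call takes 0.05 s, during which the arm holds its last target. There are 200 camera calls.

TASK

Four wooden things lie mixed up on the dresser: sort them, laying the two kitchen utensils (spoon and slotted spatula) fully inside the long open tray and the two hair things (hairbrush and comb) fully inside the box with the hinged lid, then shut the box's lid completely. Leave the kettle, the jar and the saucer where they stand.

Things in the scene. Friction and masses are not known exactly. Their poses are not given: they have to be found in the camera images.
- spoon: Brown wooden spoon, 190 mm long, lying flat. Origin: middle of its length, on its underside; x along it towards the bowl, z up. Square handle 16 mm wide, 14 mm high, from x -95 to +45 mm; round bowl 52 mm wide, 16 mm high, centred at x +69 mm. 60 g.
- spoon_head (a point): Far tip of the spoon's bowl, on its centre line (x +95 mm), 6 mm above the underside.
- spoon_end (a point): Handle end of the spoon (x -95 mm), 6 mm above the underside.
- spatula: Brown wooden slotted spatula (turner), 190 mm long, lying flat. Origin: middle of its length, on its underside; x towards the blade, z up. Handle 16 mm wide, 14 mm high, from x -95 to +35 mm; flat slotted blade 54 mm wide, 6 mm thick, from x +30 to +95 mm. 60 g.
- spatula_head (a point): Front edge of the spatula's blade, on the centre line (x +95 mm), 6 mm above the underside.
- spatula_end (a point): Handle end of the spatula (x -95 mm), 6 mm above the underside.
- hairbrush: Brown wooden hairbrush, 170 mm long, lying on its back with the white bristles up. Origin: middle of its length, on its underside; x towards the bristled head, z up. Handle 18 mm wide, 14 mm high, from x -85 to 0 mm; oval head 48 mm wide, 13 mm thick, from x -4 to +85 mm, bristle tips 28 mm above the underside. 100 g.
- hairbrush_head (a point): Tip of the hairbrush's head, on the centre line (x +85 mm), 6 mm above the underside.
- hairbrush_end (a point): Handle end of the hairbrush (x -85 mm), 6 mm above the underside.
- comb: Brown wooden wide-toothed comb with a handle, 160 mm long, lying flat. Origin: middle of its length, on its underside; x towards the toothed half, z up. Handle 18 mm wide, 11 mm high, from x -80 to +10 mm, centred on y 0; toothed half from x +5 to +80 mm: spine at y +5 to +19 mm, eight teeth pointing to -y as far as y -22 mm. 40 g.
- comb_head (a point): Far end of the comb's toothed half, on the centre line (x +80 mm), 6 mm above the underside.
- comb_end (a point): Handle end of the comb (x -80 mm), 6 mm above the underside.
- tray: Long open white-enamelled tray, fixed: 240 mm along its x, 170 mm along its y, 40 mm high outside; walls and floor 5 mm thick. Origin: centre of its underside.
- chest: Brown wooden box with a hinged lid, fixed: 180 mm along its x, 220 mm along its y, 46 mm high outside; walls and floor 5 mm thick. Origin: centre of its underside. The hinge runs along y on its +x rim (the side away from the other things).
- chest_lid (a joint): Lid angle in rad: 0 shut flat on the box, 1.57 upright, 1.9 leaning fully open (away from the box). Starts open; it leans open by itself above about 1.5 and falls shut by itself below that. The lid is 8 mm thick and reaches about 180 mm from the hinge.
- chest_lid_hinge (a point): Middle of the lid's hinge line, on the box's +x rim.
- chest_lid_handle (a point): Grip point of the small brass knob on the lid's outer face near its free edge, at the middle of its width.
- kettle: Chrome kettle, 156 mm across and 192 mm high with its bail handle, spout to one side. Origin: centre of its underside. Leave alone.
- jar: Glass jar with a swing-top wire latch, 94 mm across, 134 mm high. Origin: centre of its underside. Leave alone.
- saucer: Stoneware saucer, 144 mm across, 20 mm high. Origin: centre of its underside. Leave alone.
Things that resemble listed ones, but are neither listed nor needed, are in the scene too. What is shaped like the spoon but purple or turquoise is not meant.

How it is judged:
By the outcome, as a careful person would: the job done as asked, in the order asked, and still so for the second after the job is handed in, with the robot touching nothing.
It also fails if it takes over 72 s, if anything falls off the work surface, if the arm or the gripper's body presses on something with over 40 N, if the wrist force passes 120 N, or if a joint passes its speed limit or range.

## Working session

There is one attempt and no reset: what is moved stays moved. The work goes in short steps, Python scripts to look and compute and a tool call to move; the robot and the scene stay as the last step left them, time stands still between calls to the robot, and variables do not carry over. Pictures are saved under pics/ and viewed, about 8 in all and at most 12, crops included, and the job is handed in when it is done.

Besides the shell and the picture viewer there is one more tool, called after ">>>" as name(argument=value, ...) on one line, values as JSON. arm_command: Moves the arm, as the interface text tells. Its arguments: {"type":"object","properties":{"rows":{"type":"string"},"jaw":{"type":"number"},"squeeze":{"type":"number"}},"required":["rows"]}

```bash
mkdir -p pics; cat > h.py <<'E'
import numpy as np,cv2
from station import monitor,vision,workorder
from scipy.spatial.transform import Rotation as Ro
def grab(n,f=None):
    o=monitor.get_obs(); im=vision.get_image(n)
    if n=="wrist":
        T=np.eye(4);T[:3,:3]=Ro.from_rotvec(o["tool_rot"]).as_matrix();T[:3,3]=o["tool_pos"]
        C=T@im["T_tool_cam"]; im["R"]=C[:3,:3].T; im["t"]=-C[:3,:3].T@C[:3,3]
    im["R"]=np.array(im["R"]);im["t"]=np.array(im["t"])
    if f: cv2.imwrite("pics/"+f,im["frame"][:,:,::-1])
    return im
def foc(im): return im["frame"].shape[0]/2/np.tan(np.radians(im["vfov"])/2)
def ray(im,u,v,z):
    d=im["R"].T@np.array([(u-im["cx"])/foc(im),(v-im["cy"])/foc(im),1]); c=-im["R"].T@im["t"]
    return c+d*(z-c[2])/d[2]
def proj(im,X):
    p=im["R"]@np.array(X)+im["t"]; return foc(im)*p[:2]/p[2]+[im["cx"],im["cy"]]
def st():
    o=monitor.get_obs()
    for k in("t","q","tool_pos","tool_rot","contact_force","opening"):print(k,np.round(o[k],3))
E
python3 - <<'E'
from h import *
import pickle
st()
ims={n:grab(n) for n in("top","scene","wrist")}
pickle.dump(ims,open("ims0.pkl","wb"))
for n,i in ims.items(): print(n,i["vfov"],i["cx"],i["cy"],(-i["R"].T@i["t"]).round(3), i.keys())
print(ims["wrist"]["T_tool_cam"])
cv2.imwrite("pics/top0.png",cv2.resize(ims["top"]["frame"][:,:,::-1],(800,600)))
cv2.imwrite("pics/scene0.png",cv2.resize(ims["scene"]["frame"][:,:,::-1],(800,600)))
E
```

```text
t 0.0
q [-1.465  0.053  1.614 -0.     1.476 -0.119]
tool_pos [ 0.139 -0.609  0.303]
tool_rot [-3.12  -0.352  0.   ]
contact_force [-0.265  0.042 -0.27 ]
opening 0.086
top 43.30071974454091 278.49536665574254 208.7009159321927 [ 0.196 -0.076  1.687] dict_keys(['frame', 'vfov', 'cx', 'cy', 'R', 't'])
scene 44.14006755366151 280.25021500611376 194.32683954140532 [1.08  0.68  1.224] dict_keys(['frame', 'vfov', 'cx', 'cy', 'R', 't'])
wrist 68.3892600783953 285.01532824342206 208.7444961295647 [ 0.208 -0.594  0.372] dict_keys(['frame', 'vfov', 'cx', 'cy', 'T_tool_cam', 'R', 't'])
[[-6.42486983e-04 -9.60749484e-01 -2.77416682e-01  7.08564137e-02]
 [ 9.99999581e-01 -7.98201716e-04  4.48369481e-04  4.05156233e-04]
 [-6.52205219e-04 -2.77416278e-01  9.60749595e-01 -6.93289710e-02]
 [ 0.00000000e+00  0.00000000e+00  0.00000000e+00  1.00000000e+00]]
```

View pics/top0.png

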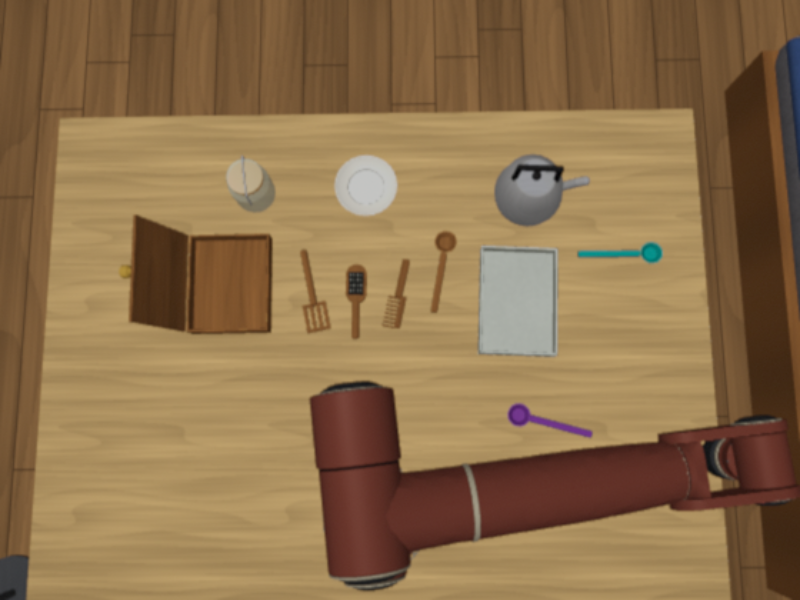

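View pics/scene0.png

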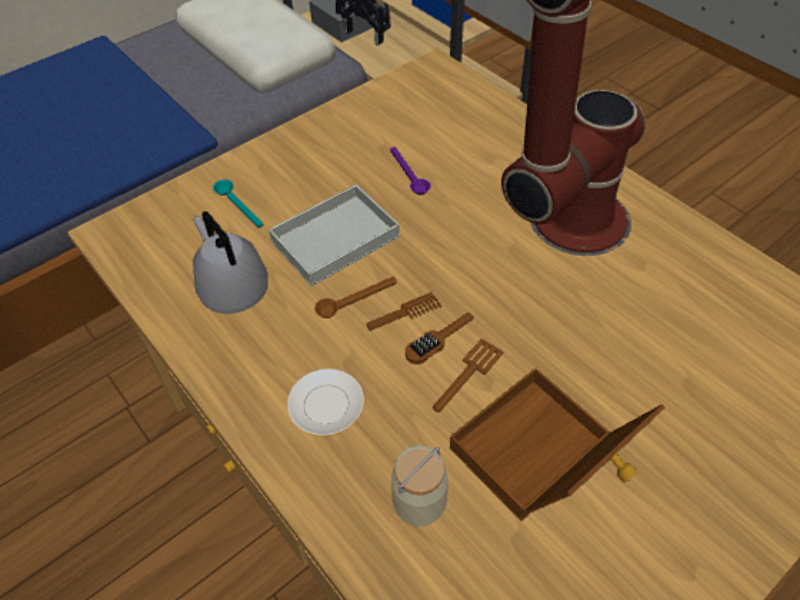

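The top view (800x600) shows, left to right, the chest (230,285), spatula (314,290), brush (356,300), comb (398,295), spoon (441,272) and tray (518,300). The lid is open to the left with its knob at (126,271). Next I measure the poses.

```bash
python3 - <<'E'
from h import *
import pickle
im=pickle.load(open("ims0.pkl","rb"))["top"]; f=im["frame"]
s=560/800
for n,u,v,z in[("spat",314,290,0),("spoon",441,272,0)]: print(n,f[int(v*s),int(u*s)])
print("corners")
for n,u,v,z in[("ctl",190,237,.046),("ctr",271,235,.046),("cbr",271,332,.046),("cbl",190,331,.046),("knob",126,271,.15),("ttl",481,247,.04),("ttr",556,249,.04),("tbr",556,355,.04),("tbl",479,354,.04),("saucer",366,185,.01),("jar",258,190,.05),("kettle",530,195,.1)]: print(n,ray(im,u*s,v*s,z).round(3))
hsv=cv2.cvtColor(f,cv2.COLOR_RGB2HSV).astype(int)
b=f.astype(int)
for (u,v) in[(441,290),(441,242),(405,270),(356,320),(305,260),(330,290)]: print(f[int(v*s),int(u*s)],hsv[int(v*s),int(u*s)])
m=((b[...,0]<165)&(b[...,0]-b[...,2]>50)).astype(np.uint8)
m[:,:int(285*s)]=0;m[:,int(465*s):]=0;m[:int(215*s)]=0;m[int(360*s):]=0
m=cv2.morphologyEx(m,cv2.MORPH_CLOSE,np.ones((3,3)))
n,l,stt,c=cv2.connectedComponentsWithStats(m)
for i in range(1,n):
    if stt[i,4]<40: continue
    ys,xs=np.where(l==i)
    P=np.array([ray(im,x,y,.012)[:2] for x,y in zip(xs,ys)])
    (cx,cy),(w,h),a=cv2.minAreaRect((P*1000).astype(np.float32))
    mu=P.mean(0);w_,V=np.linalg.eigh(np.cov(P.T));d=V[:,1]*np.sign(V[0,1])
    e=(P-mu)@d
    print(stt[i,4],"mean",mu.round(3),"rect",cx,cy,w,h,a,"ang",np.degrees(np.arctan2(d[1],d[0])).round(1),"ends",(mu+d*e.min()).round(3),(mu+d*e.max()).round(3))
E
```

```text
spat [112  76  42]
spoon [130  86  47]
corners
ctl [0.616 0.411 0.046]
ctr [0.618 0.229 0.046]
cbr [0.4   0.225 0.046]
cbl [0.404 0.403 0.046]
knob [0.518 0.511 0.15 ]
ttl [ 0.586 -0.241  0.04 ]
ttr [ 0.579 -0.407  0.04 ]
tbr [ 0.343 -0.397  0.04 ]
tbl [ 0.347 -0.23   0.04 ]
saucer [0.743 0.018 0.01 ]
jar [0.722 0.259 0.05 ]
kettle [ 0.686 -0.344  0.1  ]
[136 103  63] [ 16 137 136]
[128  86  47] [ 14 161 128]
[122  80  43] [ 14 165 122]
[121  80  42] [ 14 166 121]
[128  85  45] [ 14 165 128]
[180 151 101] [ 19 112 180]
463 mean [ 0.553 -0.152] rect 537.161376953125 -156.42005920410156 49.3861083984375 193.0063934326172 85.44501495361328 ang -10.5 ends [ 0.442 -0.132] [ 0.633 -0.167]
613 mean [0.473 0.138] rect 498.8702392578125 141.9532012939453 195.91896057128906 56.76506042480469 10.532499313354492 ang 11.4 ends [0.403 0.124] [0.595 0.162]
609 mean [ 0.461 -0.059] rect 457.7917175292969 -65.44619750976562 198.99972534179688 123.64280700683594 27.06549644470215 ang 3.2 ends [ 0.389 -0.063] [ 0.567 -0.053]
377 mean [0.473 0.042] rect 469.91241455078125 41.4842529296875 45.31982421875 172.5406036376953 89.85704803466797 ang -0.9 ends [0.384 0.043] [0.556 0.04 ]
73 mean [ 0.368 -0.159] rect 368.69769287109375 -154.07296752929688 85.70836639404297 6.372085094451904 89.36717987060547 ang -89.2 ends [ 0.368 -0.111] [ 0.369 -0.197]
```

>>> arm_command(rows="60 100 -20 0 0 -3; 380 610 -90 0 0 -13; 380 610 -90 0 0 -13; 380 610 -90 0 0 -13; 380 610 -90 0 0 -13; 380 610 -90 0 0 -13; 380 610 -90 0 0 -13; 380 610 -90 0 0 -13; 380 610 -90 0 0 -13; 380 610 -90 0 0 -13; 380 610 -90 0 0 -13; 380 610 -90 0 0 -13", jaw=0.5)

```text
t: 1.65
tool_pos: [0.5199, 0.0037, 0.2122]
tool_rot: [-3.14, -0.001, 0.001]
contact_force: [-0.7, 0.1, 0.4]
opening: 0.0427
```

```bash
python3 - <<'E'
from h import *
import pickle
st()
im=grab("wrist");pickle.dump(im,open("w1.pkl","wb"))
cv2.imwrite("pics/w1.png",cv2.resize(im["frame"][:,:,::-1],(800,600)))
f=im["frame"].astype(int)
m=((f[...,0]<160)&(f[...,0]-f[...,2]>45)).astype(np.uint8)
cv2.imwrite("pics/m1.png",m*255)
n,l,stt,c=cv2.connectedComponentsWithStats(m)
for i in range(1,n):
    if stt[i,4]<200: continue
    ys,xs=np.where(l==i)
    P=np.array([ray(im,x,y,.012)[:2] for x,y in zip(xs,ys)])
    r=cv2.minAreaRect((P*1000).astype(np.float32))
    print(stt[i],np.round(r[0]),np.round(r[1]),round(r[2],1))
    for x in np.arange(P[:,0].min(),P[:,0].max(),.02):
        q=P[abs(P[:,0]-x)<.003]
        if len(q): print("   x%.3f y %.3f..%.3f mid %.4f"%(x,q[:,1].min(),q[:,1].max(),(q[:,1].min()+q[:,1].max())/2))
E
```

```text
t 1.65
q [-0.137 -0.125  1.943  0.002  1.325  1.433]
tool_pos [0.52  0.004 0.212]
tool_rot [-3.14e+00 -1.00e-03  1.00e-03]
contact_force [-0.73   0.113  0.372]
opening 0.043
[ 321    0  239   22 2001] [ 671. -115.] [183.  14.] 90.0
   x0.664 y -0.123..-0.042 mid -0.0826
[   0    8  344   54 8871] [654.  92.] [267.  37.] 90.0
   x0.636 y -0.041..0.152 mid 0.0554
   x0.656 y -0.040..0.224 mid 0.0918
[463  39  97   8 350] [ 649. -174.] [76.  5.] 90.0
   x0.646 y -0.212..-0.136 mid -0.1741
[ 21  65 141  31 724] [617. 161.] [ 18. 118.] 12.6
   x0.610 y 0.165..0.220 mid 0.1925
   x0.630 y 0.103..0.136 mid 0.1196
[ 388   65  172  211 7576] [ 539. -163.] [127. 188.] 87.2
   x0.446 y -0.222..-0.123 mid -0.1725
   x0.466 y -0.184..-0.122 mid -0.1527
   x0.486 y -0.147..-0.131 mid -0.1389
   x0.506 y -0.151..-0.134 mid -0.1427
   x0.526 y -0.155..-0.137 mid -0.1461
   x0.546 y -0.190..-0.141 mid -0.1655
   x0.566 y -0.228..-0.145 mid -0.1866
   x0.586 y -0.227..-0.146 mid -0.1865
   x0.606 y -0.190..-0.138 mid -0.1638
   x0.626 y -0.184..-0.145 mid -0.1643
[  10   78  178  225 5719] [519. 173.]
[... 1278 characters left out ...]
8] [422. 228.] [114. 131.] 75.6
   x0.368 y 0.228..0.231 mid 0.2293
   x0.388 y 0.207..0.270 mid 0.2389
   x0.408 y 0.172..0.271 mid 0.2211
   x0.428 y 0.266..0.285 mid 0.2758
   x0.448 y 0.266..0.280 mid 0.2733
   x0.468 y 0.267..0.275 mid 0.2709
   x0.488 y 0.266..0.270 mid 0.2681
[453 305  58  19 424] [ 402. -193.] [20. 57.] 2.5
   x0.392 y -0.217..-0.187 mid -0.2020
   x0.412 y -0.221..-0.164 mid -0.1924
[393 359  33  33 212] [ 320. -124.] [51. 25.] 36.6
   x0.305 y -0.149..-0.117 mid -0.1333
   x0.325 y -0.135..-0.112 mid -0.1237
   x0.345 y -0.120..-0.119 mid -0.1195
[148 366  30  30 407] [319. 131.] [24. 46.] 51.0
   x0.300 y 0.131..0.134 mid 0.1323
   x0.320 y 0.120..0.147 mid 0.1336
```

View pics/w1.png

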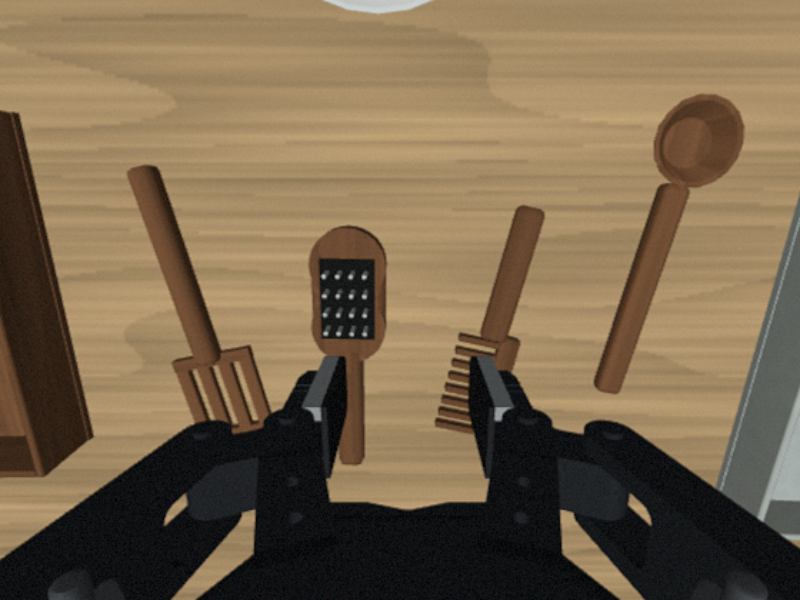

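The wrist view shows, clear of the jaws: spoon handle (676,186)-(608,388), comb handle (529,209)-(497,335), brush (348,228)-(352,462) and spatula handle (144,170)-(207,358).

```bash
python3 - <<'E'
from h import *
import pickle
im=pickle.load(open("w1.pkl","rb"))
s=.7
# end of handle (tail), far point on axis, distance tail->grasp
for n,a,b,g,h in[("spoon",(608,389),(676,186),.095,.012),("spat",(144,167),(207,358),.095,.012),("brush",(352,463),(348,228),.072,.012),("comb",(529,208),(498,337),.07,.01)]:
    A=ray(im,a[0]*s,a[1]*s,h)[:2];B=ray(im,b[0]*s,b[1]*s,h)[:2]
    d=(B-A)/np.linalg.norm(B-A);G=A+d*g; e=d*np.sign(d[0])
    print(n,A.round(3),B.round(3),"len",np.linalg.norm(B-A).round(3),"grasp",G.round(3),"lineang",np.degrees(np.arctan2(e[1],e[0])).round(1))
E
```

```text
spoon [ 0.449 -0.132] [ 0.582 -0.155] len 0.135 grasp [ 0.543 -0.148] lineang -10.0
spat [0.593 0.158] [0.472 0.136] len 0.123 grasp [0.499 0.141] lineang 10.1
brush [0.391 0.043] [0.557 0.04 ] len 0.167 grasp [0.463 0.042] lineang -1.2
comb [ 0.569 -0.07 ] [ 0.486 -0.056] len 0.084 grasp [ 0.5   -0.058] lineang -9.5
```

>>> arm_command(rows="40 -155 0 0 0 -10; 40 -155 0 0 0 -10; 40 -155 0 0 0 -10; 40 -155 -50 0 0 -10; 40 -155 -100 0 0 -10; 40 -155 -125 0 0 -10; 40 -155 -130 0 0 -10; 40 -155 -134 0 0 -10", jaw=0.4, squeeze=50)

```text
t: 2.7
tool_pos: [0.5615, -0.1494, 0.0787]
tool_rot: [-3.126, 0.271, -0.003]
contact_force: [-0.2, -0.0, 0.1]
opening: 0.0338
```

>>> arm_command(rows="0 0 0 0 0 0; 0 0 0 0 0 0; 0 0 0 0 0 0", jaw=0)

```text
t: 3.08
tool_pos: [0.5625, -0.1497, 0.0802]
tool_rot: [-3.127, 0.271, -0.007]
contact_force: [-0.4, 0.3, 4.7]
opening: 0.0141
```

>>> arm_command(rows="0 0 50 0 0 0; 0 0 90 0 0 0; -40 -50 90 0 0 4; -80 -100 90 0 0 7; -80 -130 80 0 0 7; -80 -130 50 0 0 7; -80 -130 20 0 0 7; -80 -130 9 0 0 7; -80 -130 9 0 0 7")

```text
t: 4.2
tool_pos: [0.4821, -0.2793, 0.0886]
tool_rot: [-3.136, 0.079, -0.005]
contact_force: [0.5, 0.5, -0.1]
opening: 0.0145
```

```bash
python3 - <<'E'
from h import *
st()
im=grab("wrist")
cv2.imwrite("pics/w2.png",im["frame"][:,:,::-1])
E
```

```text
t 4.2
q [-0.661  0.128  1.92   0.006  1.093  0.958]
tool_pos [ 0.482 -0.279  0.089]
tool_rot [-3.136  0.079 -0.005]
contact_force [ 0.5    0.513 -0.127]
opening 0.014
```

View pics/w2.png

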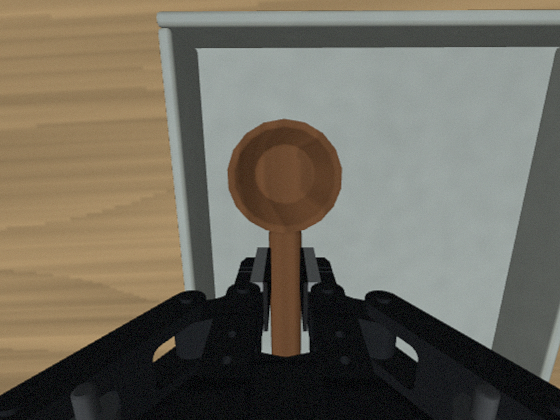

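>>> arm_command(rows="0 0 0 0 0 0; 0 0 0 0 0 0; 0 0 50 0 0 0; 0 0 100 0 0 0; 0 60 110 0 0 5; 15 420 110 0 0 13; 15 420 110 0 0 13; 15 420 110 0 0 13; 15 420 110 0 0 13; 15 420 110 0 0 13; 15 420 110 0 0 13; 15 420 110 0 0 13", jaw=0.32)

```text
t: 5.75
tool_pos: [0.4978, 0.1431, 0.2007]
tool_rot: [-3.124, -0.285, -0.01]
contact_force: [-0.3, -1.4, 1.3]
opening: 0.0274
```

```bash
python3 - <<'E'
from h import *
st()
a=grab("wrist")["frame"];b=grab("top")["frame"]
cv2.imwrite("pics/c3.png",np.hstack([a[:,:400],b[140:280,160:400].repeat(3,0).repeat(3,1)[:,300:700] if 0 else cv2.resize(b[150:255,300:400],(400,420))])[:,:,::-1])
E
```

```text
t 5.75
q [ 0.135 -0.122  1.96   0.004  1.297  1.523]
tool_pos [0.498 0.143 0.201]
tool_rot [-3.124 -0.285 -0.01 ]
contact_force [-0.334 -1.383  1.323]
opening 0.027
```

View pics/c3.png

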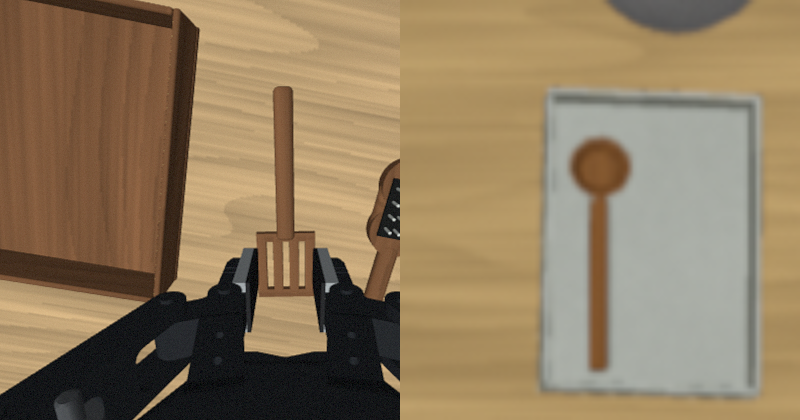

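The spoon lies inside the tray. The spatula handle (284,160) is centred between the jaws, so I go down and grip.

>>> arm_command(rows="0 -1 -50 0 0 0; 0 -1 -100 0 0 0; 0 -1 -115 0 0 0; 0 -1 -120 0 0 0; 0 -1 -120 0 0 0")

```text
t: 6.48
tool_pos: [0.4992, 0.1393, 0.082]
tool_rot: [-3.126, -0.278, -0.013]
contact_force: [0.9, -0.0, -0.7]
opening: 0.0273
```

>>> arm_command(rows="0 0 0 0 0 0; 0 0 0 0 0 0; 0 0 0 0 0 0; 0 0 60 0 0 0; 0 0 110 0 0 0; 0 0 110 0 0 0", jaw=0)

```text
t: 7.22
tool_pos: [0.502, 0.1398, 0.1975]
tool_rot: [-3.125, -0.278, -0.029]
contact_force: [1.5, -0.4, -0.1]
opening: 0.0134
```

>>> arm_command(rows="-36 -498 0 0 0 -13; -36 -498 0 0 0 -13; -36 -498 0 0 0 -13; -36 -498 0 0 0 -13; -36 -498 0 0 0 -13; -36 -498 0 0 0 -13; -36 -498 0 0 0 -13; -36 -498 0 0 0 -13; -36 -498 0 0 0 -13; -36 -498 -40 0 0 -13; -36 -498 -80 0 0 -13")

```text
t: 8.6
tool_pos: [0.4657, -0.3571, 0.1156]
tool_rot: [-3.138, 0.077, -0.029]
contact_force: [-0.1, -1.1, -1.1]
opening: 0.0135
```

>>> arm_command(rows="0 0 -15 0 0 0; 0 0 -28 0 0 0; 0 0 -28 0 0 0")

```text
t: 8.98
tool_pos: [0.4664, -0.3572, 0.0885]
tool_rot: [-3.139, 0.076, -0.031]
contact_force: [0.2, -0.1, -0.5]
opening: 0.0138
```

```bash
python3 - <<'E'
from h import *
st()
im=grab("wrist")
cv2.imwrite("pics/w4.png",im["frame"][:,:,::-1])
E
```

```text
t 8.975
q [-0.785  0.187  1.854  0.017  1.088  0.826]
tool_pos [ 0.466 -0.357  0.088]
tool_rot [-3.139  0.076 -0.031]
contact_force [ 0.174 -0.065 -0.511]
opening 0.014
```

View pics/w4.png

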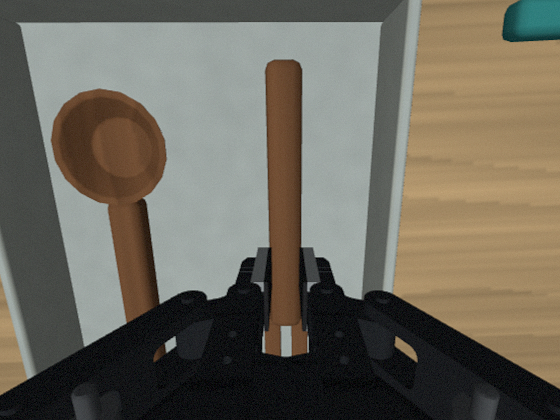

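>>> arm_command(rows="0 0 0 0 0 0; 0 0 0 0 0 0; 0 0 50 0 0 0; 0 0 100 0 0 0; 34 299 115 0 1 -7; 34 299 115 0 1 -7; 34 299 115 0 1 -7; 34 299 115 0 1 -7; 34 299 115 0 1 -7; 34 299 115 0 1 -7; 34 299 115 0 1 -7", jaw=0.32)

```text
t: 10.4
tool_pos: [0.5005, -0.0586, 0.2038]
tool_rot: [3.129, -0.267, 0.004]
contact_force: [0.8, 0.9, -0.5]
opening: 0.0274
```

```bash
python3 - <<'E'
from h import *
st()
a=grab("wrist")["frame"];b=grab("top")["frame"]
cv2.imwrite("pics/c5.png",np.hstack([a[:,80:480],cv2.resize(b[150:255,300:400],(400,420))])[:,:,::-1])
E
```

```text
t 10.4
q [-0.264 -0.159  1.988 -0.     1.31   1.477]
tool_pos [ 0.501 -0.059  0.204]
tool_rot [ 3.129 -0.267  0.004]
contact_force [ 0.838  0.914 -0.5  ]
opening 0.027
```

View pics/c5.png

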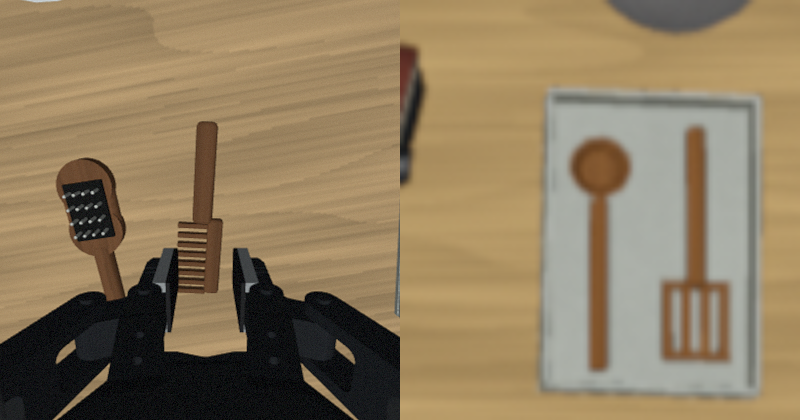

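>>> arm_command(rows="6 -1 -50 0 0 -2; 6 -1 -100 0 0 -2; 6 -1 -118 0 0 -2; 6 -1 -123 0 0 -2; 6 -1 -123 0 0 -2")

```text
t: 11.12
tool_pos: [0.5075, -0.0611, 0.0821]
tool_rot: [3.124, -0.325, 0.008]
contact_force: [0.5, -0.7, 0.5]
opening: 0.0273
```

>>> arm_command(rows="0 0 0 0 0 0; 0 0 0 0 0 0; 0 0 0 0 0 0; 0 0 60 0 0 0; 0 0 110 0 0 0; 0 0 110 0 0 0", jaw=0)

```text
t: 11.88
tool_pos: [0.5103, -0.0617, 0.1977]
tool_rot: [3.122, -0.325, 0.024]
contact_force: [-0.7, 0.2, -0.1]
opening: 0.0002
```

```bash
python3 - <<'E'
from h import *
im=grab("wrist")
cv2.imwrite("pics/w6.png",im["frame"][:,:,::-1])
E
```

```text
(no output)
```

View pics/w6.png

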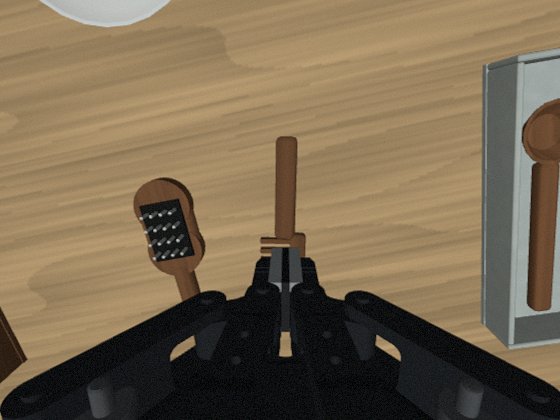

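The grip slipped off: the comb still lies where it was, with handle (287,138)-(285,235), and the jaws are shut above it. I measure again and grip lower.

```bash
python3 - <<'E'
from h import *
st()
im=grab("wrist")
for p in[(287,138),(285,235)]: print(ray(im,*p,.01).round(4))
E
```

```text
t 11.925
q [-0.265 -0.13   1.979 -0.     1.283  1.513]
tool_pos [ 0.509 -0.061  0.195]
tool_rot [ 3.123 -0.325  0.015]
contact_force [-0.655 -0.18  -0.928]
opening -0.0
[ 0.5656 -0.0755  0.01  ]
[ 0.4848 -0.0567  0.01  ]
```

>>> arm_command(rows="3 -2 -20 0 0 -1; 3 -2 -60 0 0 -1; 3 -2 -100 0 0 -1; 3 -2 -113 0 0 -1; 3 -2 -118 0 0 -1; 3 -2 -118 0 0 -1", jaw=0.32)

```text
t: 12.72
tool_pos: [0.5111, -0.0632, 0.0752]
tool_rot: [3.12, -0.352, 0.011]
contact_force: [-0.5, -0.4, -0.6]
opening: 0.0271
```

>>> arm_command(rows="0 0 0 0 0 0; 0 0 0 0 0 0; 0 0 0 0 0 0; 0 0 0 0 0 0", jaw=0, squeeze=40)

```text
t: 13.22
tool_pos: [0.5119, -0.0634, 0.0763]
tool_rot: [3.12, -0.352, 0.014]
contact_force: [-0.4, 0.2, 6.3]
opening: 0.0162
```

>>> arm_command(rows="0 0 60 0 0 0; 0 0 120 0 0 0; 21 60 120 0 0 7; 21 413 120 0 0 14; 21 413 120 0 0 14; 21 413 120 0 0 14; 21 413 120 0 0 14; 21 413 120 0 0 14; 21 413 120 0 0 14; 21 413 120 0 0 14; 21 413 80 0 0 14; 21 413 40 0 0 14")

```text
t: 14.72
tool_pos: [0.5332, 0.3486, 0.1157]
tool_rot: [3.141, 0.03, 0.015]
contact_force: [-0.7, 0.5, -0.5]
opening: 0.0168
```

```bash
python3 - <<'E'
from h import *
st()
im=grab("wrist")
cv2.imwrite("pics/w7.png",im["frame"][:,:,::-1])
E
```

```text
t 14.725
q [ 0.464  0.256  1.719 -0.005  1.158  2.018]
tool_pos [0.533 0.349 0.116]
tool_rot [3.141 0.03  0.015]
contact_force [-0.741  0.459 -0.488]
opening 0.017
```

View pics/w7.png

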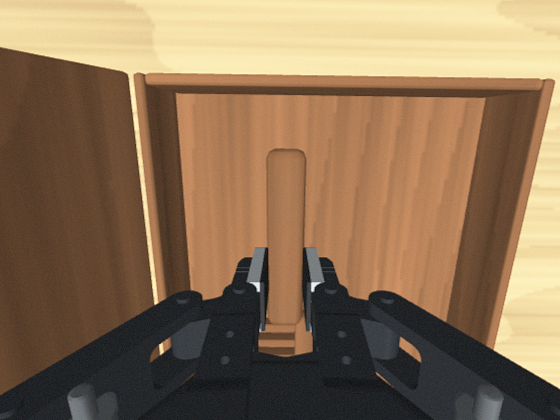

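>>> arm_command(rows="0 0 -20 0 0 0; 0 0 -32 0 0 0; 0 0 -32 0 0 0")

```text
t: 15.15
tool_pos: [0.5311, 0.3466, 0.0797]
tool_rot: [3.136, 0.029, 0.003]
contact_force: [-4.0, -1.4, 10.8]
opening: 0.0165
```

>>> arm_command(rows="0 0 0 0 0 0; 0 0 0 0 0 0; 0 0 50 0 0 0; 0 0 110 0 0 0; -73 -307 110 0 0 -2; -73 -307 110 0 0 -2; -73 -307 110 0 0 -2; -73 -307 110 0 0 -2; -73 -307 110 0 0 -2; -73 -307 110 0 0 -2; -73 -307 110 0 0 -2", jaw=0.34)

```text
t: 16.52
tool_pos: [0.4582, 0.0395, 0.1897]
tool_rot: [3.136, -0.028, 0.003]
contact_force: [0.0, 0.5, -0.4]
opening: 0.0291
```

```bash
python3 - <<'E'
from h import *
st()
im=grab("wrist");f=im["frame"]
a=grab("top")["frame"]
cv2.imwrite("pics/c8.png",np.hstack([f[:,80:480],cv2.resize(a[150:255,120:220],(400,420))])[:,:,::-1])
E
```

```text
t 16.525
q [-0.074 -0.259  2.098 -0.005  1.301  1.516]
tool_pos [0.458 0.04  0.19 ]
tool_rot [ 3.136e+00 -2.800e-02  3.000e-03]
contact_force [ 0.029  0.537 -0.425]
opening 0.029
```

View pics/c8.png

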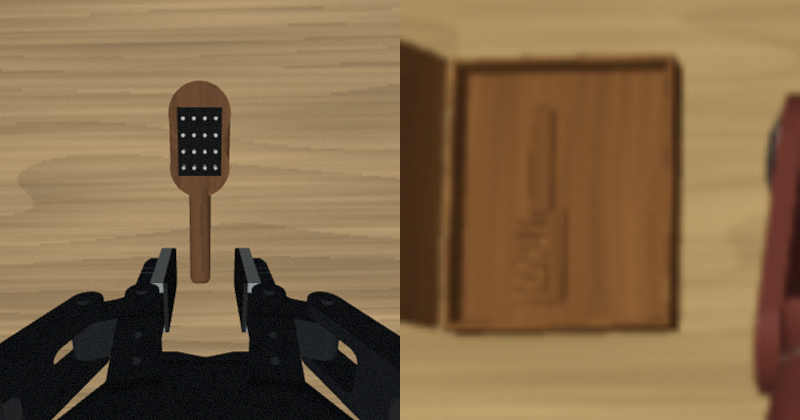

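>>> arm_command(rows="2 2 -50 0 0 0; 2 2 -90 0 0 0; 2 2 -107 0 0 0; 2 2 -111 0 0 0; 2 2 -111 0 0 0")

```text
t: 17.25
tool_pos: [0.4614, 0.0429, 0.0799]
tool_rot: [3.136, -0.023, 0.006]
contact_force: [-0.3, -0.1, -0.4]
opening: 0.0287
```

>>> arm_command(rows="0 0 0 0 0 0; 0 0 0 0 0 0; 0 0 0 0 0 0; 0 0 0 0 0 0; 0 0 60 0 0 0; 0 0 120 0 0 0; 0 0 120 0 0 0", jaw=0, squeeze=60)

```text
t: 18.12
tool_pos: [0.4645, 0.0426, 0.2059]
tool_rot: [3.135, -0.023, 0.024]
contact_force: [0.7, 1.0, -0.8]
opening: 0.0158
```

>>> arm_command(rows="31 232 0 0 0 2; 31 232 0 0 0 2; 31 232 0 0 0 2; 31 232 0 0 0 2; 31 232 0 0 0 2; 31 232 -50 0 0 2; 31 232 -90 0 0 2; 31 232 -110 0 0 2; 31 232 -119 0 0 2; 31 232 -119 0 0 2")

```text
t: 19.38
tool_pos: [0.4963, 0.2745, 0.0879]
tool_rot: [3.136, 0.031, 0.027]
contact_force: [0.8, -0.0, 0.9]
opening: 0.0156
```

>>> arm_command(rows="0 0 0 0 0 0; 0 0 0 0 0 0; 0 0 50 0 0 0; 0 0 110 0 0 0; 0 0 170 0 0 0; 0 -50 200 0 0 0; 0 -100 200 0 0 0; 0 -100 200 0 0 0", jaw=0.3)

```text
t: 20.38
tool_pos: [0.4967, 0.1723, 0.2893]
tool_rot: [3.136, 0.025, 0.031]
contact_force: [-0.9, 0.1, -0.9]
opening: 0.0256
```

```bash
python3 - <<'E'
from h import *
st()
import pickle
t=grab("top");s=grab("scene");pickle.dump((t,s),open("after.pkl","wb"))
cv2.imwrite("pics/c9.png",np.hstack([cv2.resize(t["frame"][150:255,80:220],(560,420)),s["frame"][250:400,290:490].repeat(1,0)[:150].copy() if 0 else cv2.resize(s["frame"][250:400,290:490],(240,420)) ])[:,:,::-1])
# knob: yellow
for n,i in(("top",t),("scene",s)):
    h=cv2.cvtColor(i["frame"],cv2.COLOR_RGB2HSV); m=cv2.inRange(h,(17,150,120),(32,255,255))
    k,l,q,c=cv2.connectedComponentsWithStats(m)
    print(n,[(c[j].round(1),q[j,4]) for j in range(1,k) if q[j,4]>5][:8])
E
```

```text
t 20.375
q [ 0.196 -0.187  1.865 -0.009  1.445  1.752]
tool_pos [0.497 0.172 0.289]
tool_rot [3.136 0.025 0.031]
contact_force [-0.882  0.07  -0.914]
opening 0.026
top [(array([ 87.5, 189.6]), np.int32(62))]
scene [(array([147.4, 299.9]), np.int32(26)), (array([436.8, 327.5]), np.int32(165)), (array([160.4, 325.8]), np.int32(45))]
```

View pics/c9.png

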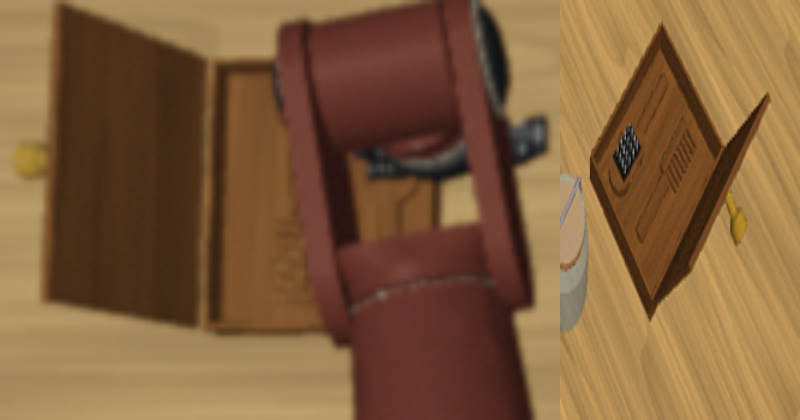

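Brush and comb both lie flat in the box, as the scene crop at (640,120) and (690,150) shows. The knob is on the lid's outer side. Next I bring the closed fingers behind the lid, beside the knob.

>>> arm_command(rows="-20 0 60 0 0 0; -50 50 80 0 0 0; -50 400 80 0 0 0; -50 400 80 0 0 0; -50 400 80 0 0 0; -50 400 80 0 0 0; -50 400 80 0 0 0; -50 400 80 0 0 0; -50 400 80 0 0 0; -50 400 80 0 0 0; -50 400 80 0 0 0", jaw=0)

```text
t: 21.85
tool_pos: [0.4464, 0.5736, 0.3686]
tool_rot: [3.137, 0.028, 0.028]
contact_force: [0.6, 0.6, 0.0]
opening: -0.0004
```

>>> arm_command(rows="0 0 -40 0 0 0; 0 0 -80 0 0 0; 0 0 -120 0 0 0; 0 0 -120 0 0 0")

```text
t: 22.35
tool_pos: [0.4453, 0.5711, 0.244]
tool_rot: [3.131, 0.026, 0.019]
contact_force: [-0.8, -0.9, -0.2]
opening: -0.0
```

>>> arm_command(rows="0 -40 0 0 0 0; 0 -60 0 0 0 0; 0 -75 0 0 0 0; 0 -90 0 0 0 0; 0 -105 0 0 0 0; 0 -120 0 0 0 0; 0 -135 0 0 0 0")

```text
t: 23.22
tool_pos: [0.4468, 0.4403, 0.2584]
tool_rot: [-3.137, -0.028, -0.035]
contact_force: [-13.7, 2.7, 34.8]
opening: 0.0003
```

The push-up force is 35 N because the lid's edge bears on the gripper's underside. I ease up before going on.

>>> arm_command(rows="0 4 10 0 0 0; 0 4 20 0 0 0")

```text
t: 23.48
tool_pos: [0.4476, 0.445, 0.282]
tool_rot: [-3.134, -0.028, -0.041]
contact_force: [0.7, -0.5, 0.2]
opening: 0.0001
```

```bash
python3 - <<'E'
from h import *
st()
s=grab("scene");t=grab("top")
cv2.imwrite("pics/c10.png",np.hstack([cv2.resize(s["frame"][130:400,290:560],(420,420)),cv2.resize(t["frame"][150:255,80:185],(380,420))])[:,:,::-1])
E
```

```text
t 23.475
q [ 0.668  0.07   1.632 -0.011  1.415  2.223]
tool_pos [0.448 0.445 0.282]
tool_rot [-3.134 -0.028 -0.041]
contact_force [ 0.67  -0.519  0.217]
opening 0.0
```

View pics/c10.png

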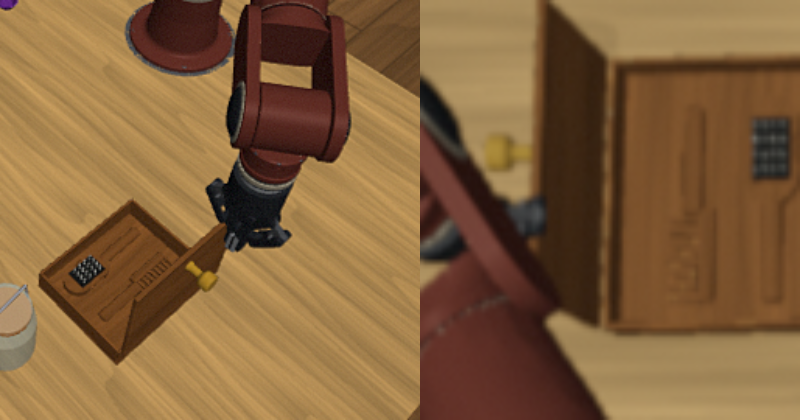

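The lid leans at about 1.75 rad with the fingers behind it at crop (535,215), clear of the knob at (510,150). I push on from this greater height.

>>> arm_command(rows="0 -15 -4 0 0 0; 0 -30 -4 0 0 0; 0 -42 -4 0 0 0")

```text
t: 23.95
tool_pos: [0.4471, 0.401, 0.2749]
tool_rot: [-3.137, -0.027, -0.036]
contact_force: [-0.1, -0.5, -0.3]
opening: 0.0001
```

```bash
cat > k.py <<'E'
from h import *
st()
P=[];A=[]
for n in("top","scene"):
    i=grab(n)
    h=cv2.cvtColor(i["frame"],cv2.COLOR_RGB2HSV); m=cv2.inRange(h,(17,150,120),(32,255,255))
    k,l,q,c=cv2.connectedComponentsWithStats(m)
    r=[(c[j].round(1),q[j,4]) for j in range(1,k) if q[j,4]>8]; print(n,r)
    r=[x for x in r if n=="top" or x[0][0]>200]
    if r:
        K=np.array([[foc(i),0,i["cx"]],[0,foc(i),i["cy"]],[0,0,1]]); A.append(K@np.c_[i["R"],i["t"]]); P.append(max(r,key=lambda x:x[1])[0])
if len(P)==2:
    X=cv2.triangulatePoints(A[0],A[1],P[0],P[1]).ravel();print("knob",(X[:3]/X[3]).round(3))
E
python3 k.py
```

```text
t 23.95
q [ 0.611  0.005  1.71  -0.01   1.405  2.166]
tool_pos [0.447 0.401 0.275]
tool_rot [-3.137 -0.027 -0.036]
contact_force [-0.055 -0.458 -0.348]
opening 0.0
top [(array([117., 187.]), np.int32(50))]
scene [(array([401.7, 291.5]), np.int32(42)), (array([411.6, 298.2]), np.int32(111)), (array([147.5, 300. ]), np.int32(26)), (array([160.3, 325.7]), np.int32(43))]
knob [0.512 0.415 0.196]
```

>>> arm_command(rows="0 -15 0 0 0 0; 0 -30 0 0 0 0; 0 -45 0 0 0 0; 0 -55 0 0 0 0; 0 -55 0 0 0 0; 0 -55 0 0 0 0")

```text
t: 24.8
tool_pos: [0.4474, 0.3462, 0.2757]
tool_rot: [-3.136, -0.025, -0.038]
contact_force: [-0.7, 0.8, -0.3]
opening: 0.0004
```

```bash
python3 k.py
```

```text
t 24.8
q [ 0.53  -0.08   1.792 -0.008  1.407  2.086]
tool_pos [0.447 0.346 0.276]
tool_rot [-3.136 -0.025 -0.038]
contact_force [-0.675  0.792 -0.286]
opening 0.0
top [(array([174.7, 193.5]), np.int32(78))]
scene [(array([355.7, 277.7]), np.int32(90)), (array([354.3, 286.9]), np.int32(15)), (array([147.4, 299.8]), np.int32(25)), (array([160.5, 325.8]), np.int32(41))]
knob [0.514 0.265 0.095]
```

>>> arm_command(rows="0 0 50 0 0 0; -20 -60 80 0 0 0; -20 -120 80 0 0 0; -20 -180 80 0 0 0; -20 -240 80 0 0 0; -20 -300 80 0 0 0; -20 -340 80 0 0 0; -20 -340 80 0 0 0")

```text
t: 25.9
tool_pos: [0.4274, 0.0046, 0.3558]
tool_rot: [-3.137, -0.019, -0.038]
contact_force: [-0.1, -0.2, -0.1]
opening: -0.0002
```

```bash
python3 k.py; python3 - <<'E'
from h import *
t=grab("top");s=grab("scene")
cv2.imwrite("pics/c12.png",np.hstack([cv2.resize(s["frame"][180:400,250:490],(400,400)),cv2.resize(t["frame"][130:270,90:400],(400,400))])[:,:,::-1])
E
```

```text
t 25.9
q [-0.168 -0.486  1.986  0.009  1.619  1.391]
tool_pos [0.427 0.005 0.356]
tool_rot [-3.137 -0.019 -0.038]
contact_force [-0.067 -0.244 -0.094]
opening -0.0
top [(array([174.5, 193.5]), np.int32(76))]
scene [(array([355.7, 277.6]), np.int32(87)), (array([354.2, 286.8]), np.int32(14)), (array([147.5, 299.8]), np.int32(24)), (array([160.4, 325.8]), np.int32(42))]
knob [0.514 0.265 0.096]
```

```bash
python3 - <<'E'
from h import *
import pickle
o=pickle.load(open("ims0.pkl","rb"));A=[];P=[]
for n in("top","scene"):
    i=o[n];h=cv2.cvtColor(i["frame"],cv2.COLOR_RGB2HSV); m=cv2.inRange(h,(17,150,120),(32,255,255))
    k,l,q,c=cv2.connectedComponentsWithStats(m);r=[(c[j],q[j,4]) for j in range(1,k) if n=="top" or c[j][0]>200]
    K=np.array([[foc(i),0,i["cx"]],[0,foc(i),i["cy"]],[0,0,1]]);A.append(K@np.c_[i["R"],i["t"]]);P.append(max(r,key=lambda x:x[1])[0])
X=cv2.triangulatePoints(A[0],A[1],P[0],P[1]).ravel();X=X[:3]/X[3];print("knob0",X.round(3))
Y=np.array([.514,.265,.096])
for hz in(.046,.050,.054):
  for hy in(.405,.409):
    a=[np.arctan2(p[2]-hz,hy-p[1]) for p in(X,Y)];r=[np.hypot(p[2]-hz,hy-p[1]) for p in(X,Y)]
    print(hz,hy,"r",np.round(r,3),"swing",round(a[0]-a[1],3))
# lid outline now, free edge: brown/table boundary near the free corners
t=grab("top");s=grab("scene")
for z in(.046,.054):
  for X in[(.401,.227,z),(.617,.229,z),(.617,.41,z),(.402,.403,z)]: print(X,"top",proj(t,X).round(1),"scene",proj(s,X).round(1))
for n,i in(("top",t),("scene",s)):
    f=i["frame"].astype(int);m=((f[...,0]<150)&(f[...,0]-f[...,2]>40)).astype(np.uint8)
    u,v=proj(i,(.51,.32,.054));k,l=cv2.connectedComponents(m);L=l==l[int(v),int(u)]
    q=cv2.findContours(L.astype(np.uint8),0,2)[0];q=max(q,key=cv2.contourArea)
    print(n,cv2.contourArea(q),cv2.approxPolyDP(q,4,True).reshape(-1,2).tolist())
    # brush/comb residual check none on table
f=t["frame"].astype(int)
a,b=proj(t,(.65,.20,.01)),proj(t,(.38,-.2,.01));print(a,b)
E
```

```text
knob0 [0.512 0.5   0.183]
0.046 0.405 r [0.166 0.149] swing 1.832
0.046 0.409 r [0.164 0.152] swing 1.82
0.05 0.405 r [0.163 0.147] swing 1.871
0.05 0.409 r [0.161 0.151] swing 1.859
0.054 0.405 r [0.16  0.146] swing 1.912
0.054 0.409 r [0.158 0.15 ] swing 1.899
(0.401, 0.227, 0.046) top [189.  231.9] scene [373.2 254.4]
(0.617, 0.229, 0.046) top [189.6 164.9] scene [314.6 301.4]
(0.617, 0.41, 0.046) top [133.2 165.6] scene [366.5 353.7]
(0.402, 0.403, 0.046) top [133.  232.3] scene [423.8 298.7]
(0.401, 0.227, 0.054) top [188.5 231.6] scene [373.5 252.7]
(0.617, 0.229, 0.054) top [189.2 164.2] scene [314.7 299.8]
(0.617, 0.41, 0.054) top [132.5 165. ] scene [366.8 352.2]
(0.402, 0.403, 0.054) top [132.3 231.9] scene [424.4 297.2]
top 4166.5 [[188, 163], [132, 163], [131, 233], [189, 232]]
scene 6481.5 [[376, 256], [353, 273], [361, 276], [358, 282], [350, 275], [315, 303], [314, 313], [364, 364], [424, 311], [427, 302]]
[200.62227202 157.66765249] [324.84836497 238.36448555]
```

The fitted swing is about 1.9 rad, and the lid's free corners appear where a shut lid puts them. I make sure with a light touch near the free edge.

>>> arm_command(rows="23 245 0 0 -2 0; 23 245 0 0 -2 0; 23 245 0 0 -2 0; 23 245 0 0 -2 0; 23 245 0 0 -2 0; 23 245 -60 0 -2 0; 23 245 -120 0 -2 0; 23 245 -180 0 -2 0; 23 245 -210 0 -2 0; 23 245 -214 0 -2 0")

```text
t: 27.45
tool_pos: [0.4485, 0.2517, 0.1388]
tool_rot: [-3.138, -0.03, -0.083]
contact_force: [0.0, 0.6, 0.0]
opening: -0.0003
```

>>> arm_command(rows="0 0 -3 0 0 0; 0 0 -6 0 0 0; 0 0 -6 0 0 0")

```text
t: 27.82
tool_pos: [0.4492, 0.252, 0.134]
tool_rot: [-3.137, -0.03, -0.086]
contact_force: [-0.1, 0.7, 0.1]
opening: -0.0
```

>>> arm_command(rows="0 0 -3 0 0 0; 0 0 -5 0 0 0; 0 0 -5 0 0 0")

```text
t: 28.2
tool_pos: [0.4491, 0.2519, 0.1288]
tool_rot: [-3.137, -0.03, -0.086]
contact_force: [0.3, 0.9, -0.4]
opening: 0.0
```

>>> arm_command(rows="0 0 -2 0 0 0; 0 0 -4 0 0 0; 0 0 -4 0 0 0")

```text
t: 28.58
tool_pos: [0.4495, 0.2521, 0.127]
tool_rot: [-3.138, -0.031, -0.085]
contact_force: [-6.9, -3.1, 14.2]
opening: -0.0
```

Contact comes at TCP z 0.127, which puts the tip at 0.054, exactly the top of a shut lid (46 + 8 mm). I retreat and do the final check.

>>> arm_command(rows="0 0 50 0 0 0; 0 0 110 0 0 0; 0 0 170 0 0 0; -20 -60 200 0 0 0; -20 -120 200 0 0 0; -20 -180 200 0 0 0; -20 -240 200 0 0 0; -20 -240 200 0 0 0; -20 -240 200 0 0 0")

```text
t: 29.7
tool_pos: [0.4295, 0.0122, 0.3269]
tool_rot: [-3.137, -0.029, -0.085]
contact_force: [0.1, -0.5, -0.1]
opening: 0.0001
```

```bash
python3 k.py; python3 - <<'E'
from h import *
import pickle
o=pickle.load(open("ims0.pkl","rb"));t=grab("top");s=grab("scene")
f=t["frame"].astype(int);m=((f[...,0]<150)&(f[...,0]-f[...,2]>35)).astype(np.uint8)
m[:,:336]=0;m[:,390:]=0;m[:173]=0;m[248:]=0
k,l,q,c=cv2.connectedComponentsWithStats(m)
for j in range(1,k):
    if q[j,4]>60: x,y,w,h,_=q[j];print("tray item",ray(t,x,y,.017).round(3),ray(t,x+w,y+h,.017).round(3))
for n,X in(("saucer",(.743,.018,.02)),("jar",(.722,.259,.06)),("kettle",(.686,-.344,.1))):
  for nm,i in(("top",t),("scene",s)):
    u,v=proj(i,X).astype(int);d=abs(i["frame"].astype(int)-o[nm]["frame"].astype(int))[v-25:v+25,u-25:u+25].max(2);print(n,nm,(d>40).mean())
workorder.finish_job()
E
```

```text
t 29.7
q [-0.151 -0.489  2.035  0.012  1.542  1.401]
tool_pos [0.429 0.012 0.327]
tool_rot [-3.137 -0.029 -0.085]
contact_force [ 0.117 -0.508 -0.13 ]
opening 0.0
top [(array([174.5, 193.5]), np.int32(76))]
scene [(array([355.7, 277.5]), np.int32(88)), (array([354.2, 286.8]), np.int32(14)), (array([147.5, 299.8]), np.int32(24)), (array([160.4, 325.8]), np.int32(42))]
knob [0.514 0.265 0.096]
tray item [ 0.56  -0.336  0.017] [ 0.372 -0.38   0.017]
tray item [ 0.554 -0.262  0.017] [ 0.367 -0.304  0.017]
saucer top 0.0
saucer scene 0.0
jar top 0.0
jar scene 0.0
kettle top 0.0
kettle scene 0.0
the job is handed in; nothing more can be done
```

The spoon and spatula lie inside the tray, the comb and hairbrush lie in the box, and the lid is shut. I handed the job in at about 30 s, with the arm clear of everything.

**Last checks**
- **Utensils:** both measured within the tray walls. The hair things were seen flat in the box before I closed it.
- **Lid:** a light fingertip touch met it at 54 mm, the height of a shut lid, and its corners agree in both views. The angle worked out from the knob was less exact, a swing of 1.83–1.91 rad against the 1.9 rad expected.
- **Other things:** the pictures of the kettle, jar and saucer are unchanged from the start.

**What went wrong on the way**
- **Comb:** the first grip slipped off, so I gripped again lower. Setting it down pressed about 11 N on the box floor.
- **Lid push:** its edge briefly bore on the gripper with about 35 N, near the 40 N limit. That was the reading at the end of that move; I then raised the hand and pushed again.
- **Last picture:** I had used up the 12 allowed views, so the final state was checked by numbers only.

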